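Lay out the titration station

TASK

Lay out the titration place on the dark rubber mat as one straight row: stand the conical flask on the middle of the stand's white tile and the small beaker on the middle of the balance pan, with the dropper bottle on the mat midway between those two, and the large beaker on the mat midway between the flask and the dropper bottle. Everything must end upright and let go, and the wash bottle, the jar and the pipette bulb must stay where they are.

Things in the scene. Friction and masses are not known exactly. Their poses are not given: they have to be found in the camera images.
- flask: Clear glass conical flask, standing loose on the bench, 112 mm high, about 90 g, round. Foot 66 mm across, tapering from 8 mm up to a straight neck 27 mm across between 66 and 106 mm above the underside, flared lip 34 mm across at the top. Grip it by the neck. Origin: centre of the underside; z up its axis.
- large_beaker: The larger of two clear glass beakers, loose on the bench: straight round wall 54 mm across, 76 mm high, wall 3 mm thick, about 70 g; white scale marks and a white patch. Origin: centre of the underside; z up its axis.
- small_beaker: The smaller of two clear glass beakers, loose on the bench: straight round wall 40 mm across, 50 mm high, wall 3 mm thick, about 40 g; white scale marks and a white patch. Origin: centre of the underside; z up its axis.
- dropper_bottle: Small round amber dropper bottle with a paper label, loose on the bench: body 36 mm across and straight up to 44 mm, then a black cap 21 mm across and a small rubber bulb, 71 mm high in all, about 60 g. Origin: centre of the underside; z up its axis.
- stand: Retort stand, fixed, standing on one end of the mat (left or right, it varies): black foot 235 x 110 mm, 15 mm thick, with a white tile 90 x 90 mm, 6 mm thick on it (tile top 21 mm above the origin). A bare steel rod 12 mm thick and 450 mm high rises 145 mm from the tile's middle along +x, the side away from the robot. Origin: level with the foot's underside, straight below the middle of the tile; z up.
- balance: Small grey electronic balance, fixed, standing on the other end of the mat: housing 135 x 104 mm (from 82 mm on the -x side, the robot's side with the display, to 53 mm on the +x side of the origin), its top 28 mm up, with a round steel pan 84 mm across, pan top 37 mm above the origin. Origin: level with the underside, straight below the middle of the pan; z up.
- mat: Dark grey rubber mat, fixed, 720 mm along its y, 285 mm along its x (from 85 mm on the robot's side to 200 mm on the far side of the origin), 3 mm thick. Tile middle and pan middle lie on its y axis, 250 mm either side of its origin, which is thus midway between them. Origin: at the underside (bench level); z up.
- wash_bottle: Blue plastic wash bottle with a bent spout, 64 mm across, about 208 mm high, loose, standing beside one end of the mat; not to be disturbed. Origin: centre of the underside.
- jar: Squat glass reagent jar with a white lid, 60 mm across, 85 mm high, loose, standing beside one end of the mat; not to be disturbed. Origin: centre of the underside.
- pipette_bulb: Red rubber pipette bulb, 54 mm across, 75 mm high, loose, standing on the mat near its far edge; not to be disturbed. Origin: centre of the underside.

How it is judged:
At the end, for the whole second after the job is handed in: Upright, released, at rest: flask and small beaker within 12 mm of the middle of tile and pan; dropper bottle on the mat within 15 mm of midway between tile and pan; large beaker on the mat, within 15 mm of the row's line, 107 to 143 mm from flask and from dropper bottle (centres) (horizontal distance between flask and stand below 0.012 m and z of flask in the frame of stand between 0.018 and 0.025 m and horizontal distance between small_beaker and balance below 0.012 m and z of small_beaker in the frame of balance between 0.034 and 0.041 m and horizontal distance between dropper_bottle and mat below 0.015 m and height (world z) of each of dropper_bottle, large_beaker below 0.007 m and horizontal distance between large_beaker and flask between 0.107 and 0.143 m and horizontal distance between large_beaker and dropper_bottle between 0.107 and 0.143 m and x of large_beaker in the frame of mat between -0.015 and 0.015 m and angle between each of flask, small_beaker, dropper_bottle, large_beaker's own z axis and vertical below 0.08 rad and linear speed of each of flask, small_beaker, dropper_bottle, large_beaker below 0.02 m/s and angular speed of each of flask, small_beaker, dropper_bottle, large_beaker below 0.2 rad/s); the robot touches nothing.
It fails at once if the wash bottle was disturbed (moved more than 20 mm) (distance of wash_bottle from where it was at the start of the episode above 0.02 m).
It fails at once if the reagent jar was disturbed (moved more than 20 mm) (distance of jar from where it was at the start of the episode above 0.02 m).
It fails at once if the pipette bulb was disturbed (moved more than 20 mm) (distance of pipette_bulb from where it was at the start of the episode above 0.02 m).
It also fails if it takes over 128 s, if anything falls off the work surface, if the arm or the gripper's body presses on something with over 40 N, if the wrist force passes 120 N, or if a joint passes its speed limit or range.

ROBOT

A 6-joint arm with a two-finger parallel gripper is mounted at the origin on the work surface. World frame = base frame: x ahead of the robot, y to its left, z up, the work surface at z = 0. Lengths are in m, angles in rad, forces in N, time in s.
With the tool pointing down it reaches from about 0.25 to 0.725 m from the base axis. Payload 4 kg.
Tool frame: the origin (TCP) lies midway between the tips of the shut fingers; the grasp point (between the pads) lies 19 mm behind it; z points along the fingers, x is the direction in which the jaws open and shut, and the axes are right-handed (so a half turn about z gives the same grasp; the last joint's range is limited). The gripper opens to 85 mm and grips with 20 to 120 N. Pads are 22 mm wide; open, the fingers measure 114 mm over their backs; the gripper's body (76 mm by 85 mm) begins 54 mm behind the grasp point. The pads swing forward as they close: fully open they stand 13 mm farther back than shut.
Start: joints at [-1.237, 0.241, 0.005, 1.335, 0, 1.571], TCP at [0.164, -0.472, 0.231] pointing down, gripper open.
Joint ranges: [-2.72, 2.72], [-1.05, 1.87], [-1.09, 1.28], [-1.99, 2.15], [-1.42, 1.44], [-3.14, 3.14]. Speed limits (rad/s): [2.79, 2.79, 3.14, 3.14, 3.14, 3.14].

INTERFACE

Orientations are given as a unit quaternion [x, y, z, w].
In Python, from workcell import bot, vision, ticket gives the robot as it stands.
- The arm moves only by the tool play_rows, never from a script. Its argument "deltas" is one flat list of numbers, 5 for each row, row after row: the opening, from 0 (shut) to 1 (fully open), then the shift along the tool's x, y, z in units of 60 mm (1.0 is 60 mm), then the turn about the tool's z in degrees. A call has 1 to 12 rows; each row shifts and turns the pose as measured when the row begins, along the tool's axes as they then stand; what a row does not reach is not made up. A row lasts 1/8 s, in which the tool goes at most 62.5 mm and 10.7 degrees, less where a joint would pass 70% of its speed; a pose out of reach is approached as far as the arm can. A call is refused whole if a number of a shift passes 1 or a number of a turn 10.7, either way. A call with a gripper value outside its range is refused whole. The fingers move at their own pace and stop on an object; the grip force is fixed at half the most. Time passes only in rows, so rows that do not move let the fingers close. It gives the time, the measured TCP pose, the force and the opening at its end, in the units of the state.
- bot.get_obs(): the state, without advancing time (a new reading comes with each control period).
- vision.camera(name): name is "side" or "top" or "wrist"; returns a dict with "color" (480x640x3 uint8, blue, green, red), "intrinsics" (3x3 intrinsics, pixels), "rvec" (rotation vector, rad) and "tvec" (3), from world to camera coordinates, as OpenCV has them. Camera axes: x right, y down, z forward; pixel columns grow to the right and rows downward; lengths in m; the calibration is good to about 2 mm. A picture is of the moment at which its call begins. There is no depth.
- ticket.job_done(): hands the job in, once; it reports no verdict.
The state is a dict: "clock": time; "joint_pos": joint angles; "joint_vel": joint speeds; "tau": joint torques, N m; "eef_pos": TCP position; "tool_rot": TCP orientation; "ft_force": force on the tool from outside, world axes, zero at the start; "ft_torque": the same for the moment, N m; "grip_width": finger opening in m.
Only numpy, scipy, OpenCV 4.12 (cv2) and the standard library are available. Lean on these libraries where they do the work, as an engineer would, in place of code of your own. Each camera call takes 0.05 s, during which the arm holds its last target. There are 200 camera calls.

## Working session

There is one attempt and no reset: what is moved stays moved. The work goes in short steps, Python scripts to look and compute and a tool call to move; the robot and the scene stay as the last step left them, time stands still between calls to the robot, and variables do not carry over. Pictures are saved under pics/ and viewed, about 12 in all and at most 16, crops included, and the job is handed in when it is done.

Besides the shell and the picture viewer there is one more tool, called after "Request:" as name(argument=value, ...) on one line, values as JSON. play_rows: Moves the arm, as the interface text tells. Its arguments: {"type":"object","properties":{"deltas":{"type":"array"}},"required":["deltas"]}

```bash
mkdir -p pics
python3 - <<'E'
from workcell import bot, vision
import cv2,pickle
o=bot.get_obs();print({k:o[k] for k in('clock','eef_pos','tool_rot','grip_width')})
for n in('top','side'):
    c=vision.camera(n);pickle.dump(c,open(f'pics/{n}0.pkl','wb'));cv2.imwrite(f'pics/{n}0.png',c['color']);print(n,c['intrinsics'],c['rvec'],c['tvec'])
E
```

```text
{'clock': 0.0, 'eef_pos': array([ 0.16360688, -0.47180678,  0.23041672]), 'tool_rot': array([ 8.14751668e-01, -5.79809153e-01, -8.45105345e-04, -5.92479957e-04]), 'grip_width': 0.08563716255190584}
top [[565.48404991   0.         324.94582046]
 [  0.         565.48404991 238.81350139]
 [  0.           0.           1.        ]] [ 2.17242799 -2.16105412  0.09914447] [0.01773918 0.59838155 1.54697748]
side [[570.00508051   0.         323.89875903]
 [  0.         570.00508051 239.91249164]
 [  0.           0.           1.        ]] [ 0.53849774 -2.656005    1.21366176] [0.57423121 0.16418397 1.35204484]
```

View pics/top0.png

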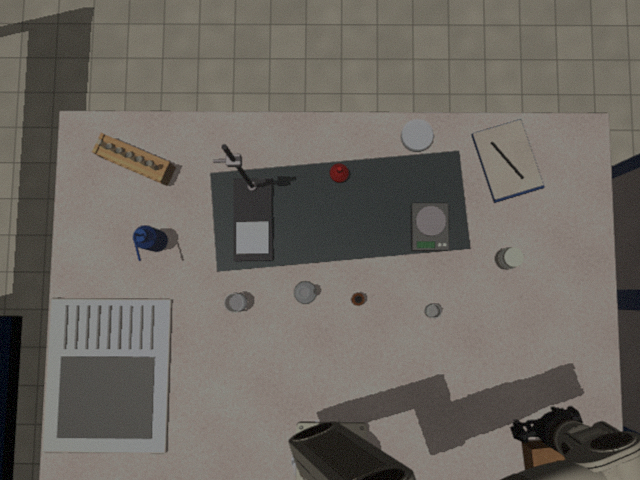

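View pics/side0.png

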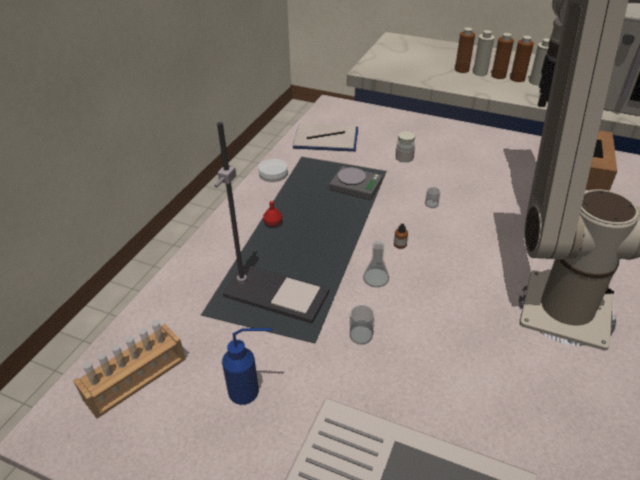

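Top view: tile (252,238), pan (431,221), large beaker (237,302), flask (304,293), dropper bottle (358,299), small beaker (432,310). The stand is on the left (+y). Next I'll take measurements by mask and view enlarged crops.

```bash
cat > h.py <<'E'
import cv2,numpy as np,pickle
def ray(c,uv):
    R=cv2.Rodrigues(np.array(c['rvec'],float))[0];t=np.array(c['tvec'],float).ravel()
    d=R.T@np.linalg.solve(c['intrinsics'],[uv[0],uv[1],1.]);return -R.T@t,d
def plane(c,uv,z):
    o,d=ray(c,uv);return (o+d*(z-o[2])/d[2])
def proj(c,p):
    return cv2.projectPoints(np.array(p,float).reshape(-1,1,3),np.array(c['rvec'],float),np.array(c['tvec'],float),c['intrinsics'],None)[0].reshape(-1,2)
def blob(m,box):
    x0,y0,x1,y1=box;k=np.zeros(m.shape,np.uint8);k[y0:y1,x0:x1]=m[y0:y1,x0:x1]
    n,l,s,ce=cv2.connectedComponentsWithStats(k);i=1+np.argmax(s[1:,4]);return ce[i],s[i],(l==i).astype(np.uint8)
E
python3 - <<'E'
from h import *
c=pickle.load(open('pics/top0.pkl','rb'));im=c['color'];hsv=cv2.cvtColor(im,cv2.COLOR_BGR2HSV)
g=hsv[...,2]
o,_=ray(c,(0,0));print('cam',o)
ce,s,m=blob((g>150).astype(np.uint8),(233,218,273,258));print('tile',ce,s,plane(c,ce,.024))
ct=cv2.minAreaRect(max(cv2.findContours(m,0,2)[0],key=cv2.contourArea));print(ct, plane(c,ct[0],.024))
print('panpix',im[220,431],im[240,415],im[210,415],'mat',im[200,380])
ce,s,m=blob((g>110).astype(np.uint8),(413,204,449,238));print('pan',ce,s,plane(c,ce,.04))
ce,s,m=blob((g<90).astype(np.uint8),(205,145,475,275));
ct=cv2.minAreaRect(max(cv2.findContours(m,0,2)[0],key=cv2.contourArea));print('mat',ct);
for p in cv2.boxPoints(ct):print(plane(c,p,.003))
b=((hsv[...,1]>80)&(g<150)).astype(np.uint8)
ce,s,m=blob(b,(340,285,375,315));print('dropper',ce,s,plane(c,ce,.05))
a=cv2.resize(im[280:320,215:375],None,fx=5,fy=5,interpolation=2)
b2=cv2.resize(im[290:325,410:570],None,fx=5,fy=5,interpolation=2)
d=pickle.load(open('pics/side0.pkl','rb'))['color']
e=cv2.resize(d[180:345,340:450],None,fx=2,fy=2,interpolation=2);cv2.imwrite('pics/side_c.png',e)
cv2.imwrite('pics/crop0.png',np.vstack([a,b2]))
E
```

```text
cam [0.44201659 0.00811409 1.5987714 ]Traceback (most recent call last):
  File "<stdin>", line 5, in <module>
  File "h.py", line 11, in blob
    n,l,s,ce=cv2.connectedComponentsWithStats(k);i=1+np.argmax(s[1:,4]);return ce[i],s[i],(l==i).astype(np.uint8)
                                                     ~~~~~~~~~^^^^^^^^^
    return _wrapfunc(a, 'argmax', axis=axis, out=out, **kwds)
    return bound(*args, **kwds)
ValueError: attempt to get argmax of an empty sequence
```

Run:
```python
from h import *
c=pickle.load(open('pics/top0.pkl','rb'));im=c['color'];hsv=cv2.cvtColor(im,cv2.COLOR_BGR2HSV)
g=hsv[...,2]
print('tile,foot,pan,house,mat,bench',im[238,252],im[200,252],im[220,431],im[208,417],im[200,380],im[300,400])
def otsu(box):
    x0,y0,x1,y1=box;return cv2.threshold(np.ascontiguousarray(g[y0:y1,x0:x1]),0,255,cv2.THRESH_OTSU)[0]
B=(230,212,276,264);t=otsu(B);ce,s,m=blob((g>t).astype(np.uint8),B)
ct=cv2.minAreaRect(max(cv2.findContours(m,0,2)[0],key=cv2.contourArea));print('tile',t,ce,s,ct,plane(c,ce,.024))
pp=(int(g[220,431])+int(g[208,417]))/2
ce,s,m=blob((g>pp).astype(np.uint8),(413,203,449,239));print('pan',pp,ce,s,plane(c,ce,.04))
B=(205,145,475,275);t=otsu(B);ce,s,m=blob((g<t).astype(np.uint8),B)
ct=cv2.minAreaRect(cv2.convexHull(max(cv2.findContours(m,0,2)[0],key=cv2.contourArea)));print('mat',t,ct)
for p in cv2.boxPoints(ct):print(plane(c,p,.003))
b=(hsv[...,1]>90).astype(np.uint8)
try:
    ce,s,m=blob(b,(345,285,372,315));print('dropper',ce,s,plane(c,ce,.04))
except Exception as e:print(e)
f=lambda a:cv2.convertScaleAbs(cv2.resize(a,None,fx=5,fy=5,interpolation=2),alpha=1.5)
d=pickle.load(open('pics/side0.pkl','rb'))['color']
cv2.imwrite('pics/crop0.png',np.vstack([f(im[280:320,215:375]),np.hstack([f(im[290:325,410:470]),f(d[300:335,340:440])]),f(d[245:290,340:500])]))
```

```text
tile,foot,pan,house,mat,bench [137 137 134] [52 49 52] [105 103 110] [69 72 76] [50 50 46] [118 125 137]
tile 95.0 [251.93977055 237.16730402] [ 236  221   33   33 1046] ((252.0, 237.0), (32.0, 32.0), 90.0) [0.60249756 0.22553852 0.024     ]
pan 93.0 [430.58369723 220.19505095] [416 206  30  29 687] [ 0.65062176 -0.27210446  0.04      ]
mat 94.0 ((338.10699462890625, 197.72982788085938), (125.17979431152344, 254.08465576171875), 85.03025817871094)
[0.86750991 0.36574128 0.003     ]
[ 0.9351052  -0.36504877  0.003     ]
[ 0.57380089 -0.38917119  0.003     ]
[0.50786367 0.32553352 0.003     ]
dropper [357.67857143 298.64285714] [352 293  13  12  84] [ 0.43295041 -0.06982435  0.04      ]
```

View pics/crop0.png

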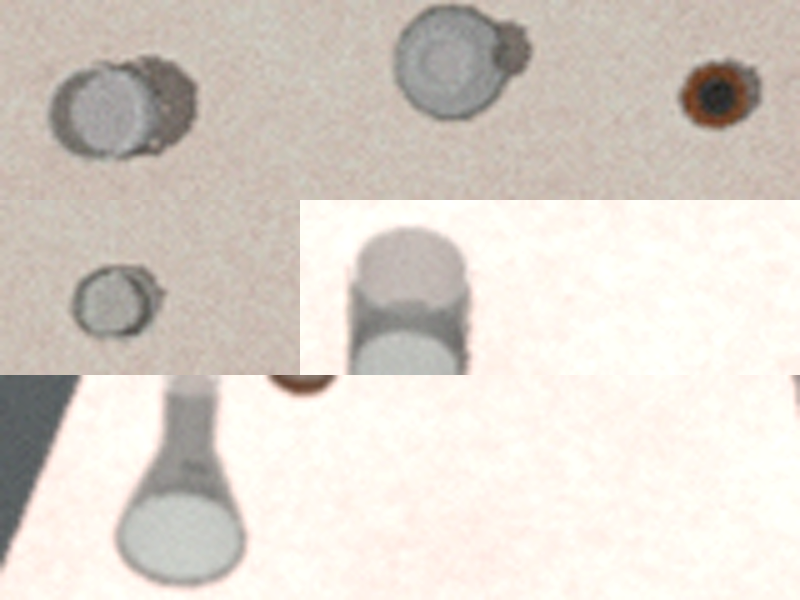

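Flask foot is near (305,292). The bottoms of the large beaker (237,301.6) and small beaker (432,310) are less certain. Tile to pan comes out at 0.4999 m against the true 0.500, so those two are good. I'll refine the beakers with the wrist camera.

Run:
```python
from h import *
c=pickle.load(open('pics/top0.pkl','rb'))
for n,p,z in(('flask',(305,292),.005),('large',(237,301.6),.003),('small',(432,310),.003),('bottle',(357.7,298.6),.044)):print(n,plane(c,p,z))
s=pickle.load(open('pics/side0.pkl','rb'))
print('flask side',plane(s,(340+(182+.5)/5-.5,245+(537-375+.5)/5-.5),.004))
# large beaker rim in side crop: ellipse centre (411,270-200)
print('large rim side',plane(s,(340+(411.5-300)/5-.5,300+(270.5-200)/5-.5),.076))
```

```text
flask [0.45045154 0.07622479 0.005     ]
large [0.42255513 0.26708095 0.003     ]
small [ 0.40232417 -0.27945232  0.003     ]
bottle [ 0.43309049 -0.06968291  0.044     ]
flask side [0.44980714 0.07524907 0.004     ]
large rim side [0.42059138 0.26558433 0.076     ]
```

Request:
play_rows(deltas=[1,0,0,0,10,1,0,0,0,9.1,1,0,0,0,0])

```text
clock: 0.48
eef_pos: [0.1633, -0.4708, 0.2289]
tool_rot: [-0.704, 0.71, 0.003, 0.001]
ft_force: [0.1, 0.1, -0.0]
grip_width: 0.0858
```

Request:
play_rows(deltas=[1,-0.53,-0.66,0.1,0,1,-0.53,-0.66,0.1,0,1,-0.53,-0.66,0.1,0,1,-0.53,-0.66,0.1,0,1,-0.53,-0.66,0.1,0,1,-0.53,-0.66,0.1,0,1,0,0,0,0])

```text
clock: 1.35
eef_pos: [0.4075, -0.2757, 0.1906]
tool_rot: [0.71, -0.704, -0.003, -0.001]
ft_force: [-0.0, 0.4, -0.9]
grip_width: 0.0856
```

Run:
```python
from h import *
from workcell import bot,vision
c=vision.camera('wrist');pickle.dump(c,open('pics/w1.pkl','wb'));cv2.imwrite('pics/w1.png',c['color'])
o=bot.get_obs();print(o['eef_pos'],o['tool_rot'],ray(c,(320,240)),proj(c,[(.4023,-.2795,.003),(.4023,-.2795,.05)]))
```

```text
[ 0.40639215 -0.27671231  0.19082557] [ 7.09318244e-01 -7.04882475e-01 -2.81289241e-03 -6.41475640e-04] (array([ 0.49253139, -0.27583169,  0.33439619]), array([-0.32514601, -0.00656511, -0.94569305])) [[321.64238494 217.45840453]
 [322.05512578 231.76872942]]
```

View pics/w1.png

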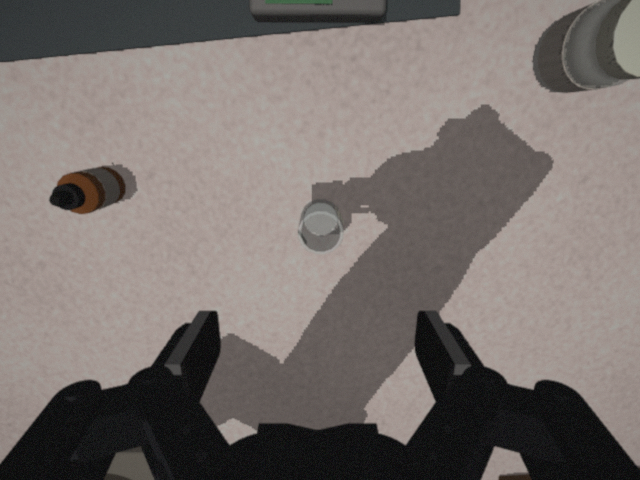

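Wrist view: the small beaker's rim is at about (320,232) and its bottom at (321,221), matching the prediction within about 2 mm. Descend and grip.

Request:
play_rows(deltas=[1,0.05,0.07,0.7,0,1,0,0,0.7,0,1,0,0,0.7,0,1,0,0,0.6,0,1,0,0,0.2,0,1,0,0,0,0])

```text
clock: 2.15
eef_pos: [0.3989, -0.2856, 0.0149]
tool_rot: [0.709, -0.705, -0.0, 0.0]
ft_force: [0.4, 0.7, 1.2]
grip_width: 0.0855
```

Request:
play_rows(deltas=[1,-0.1,-0.05,0,0,1,0,0,0,0,0,0,0,0,0,0,0,0,0,0,0,0,0,0,0,0,0,0,0,0,0,0,0,0,0,0,0,0,0,0])

```text
clock: 3.15
eef_pos: [0.4053, -0.2816, 0.0199]
tool_rot: [0.71, -0.705, 0.005, -0.001]
ft_force: [0.4, 1.2, 1.7]
grip_width: 0.0381
```

Request:
play_rows(deltas=[0,0,0,-0.5,0,0,0,0,-0.8,0,0,-0.05,-0.5,-0.4,0,0,-0.05,-0.8,0,0,0,-0.05,-0.8,0,0,0,0,-0.8,0,0,0,0,-0.8,0,0,0,0,-0.4,0,0,0,0,0,0,0,0,0,0,0,0])

```text
clock: 4.4
eef_pos: [0.6539, -0.2691, 0.1211]
tool_rot: [0.709, -0.706, 0.0, 0.001]
ft_force: [-0.5, -0.7, -1.2]
grip_width: 0.0381
```

Run:
```python
from h import *
from workcell import bot,vision
c=vision.camera('wrist');pickle.dump(c,open('pics/w2.pkl','wb'));cv2.imwrite('pics/w2.png',c['color'])
o=bot.get_obs();e=o['eef_pos'];print(e,o['tool_rot'],o['grip_width'],'exp bottom',proj(c,[e+[0,0,-.02],e+[0,0,.03],(.6506,-.2721,.04)]))
```

```text
[ 0.65377894 -0.26909324  0.12114118] [ 7.08589828e-01 -7.05620119e-01  4.59693456e-04  7.02323481e-04] 0.037763757680943054 exp bottom [[316.78937979 291.60950125]
 [316.96477118 350.73528928]
 [320.94359926 255.14084606]]
```

View pics/w2.png

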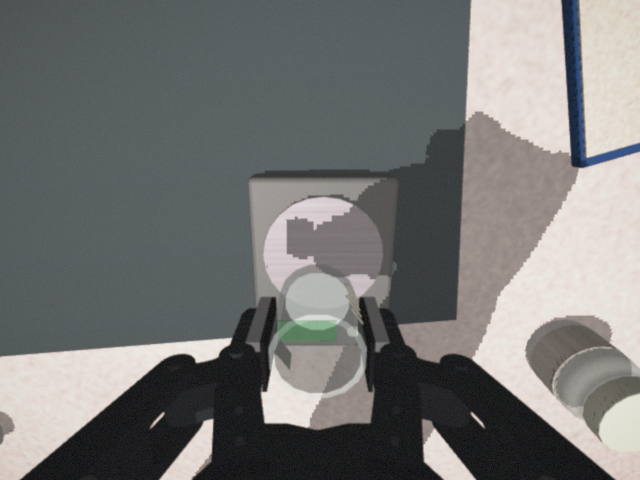

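Wrist view: the held beaker's bottom is at about (316,296) and the pan at (323,252). The beaker sits about 2.5 mm robotward of the TCP. Lowering.

Request:
play_rows(deltas=[0,0.05,0,0.3,0,0,0,0,0.4,0,0,0,0,0.1,0,0,0,0,0,0,0,0,0,0,0])

```text
clock: 5.08
eef_pos: [0.65, -0.2739, 0.0713]
tool_rot: [0.707, -0.707, -0.0, 0.001]
ft_force: [-0.2, -0.5, 0.2]
grip_width: 0.0384
```

Request:
play_rows(deltas=[0,-0.03,-0.06,0.08,0,0,0,0,0.05,0,0,0,0,0.02,0,0,0,0,0,0])

```text
clock: 5.58
eef_pos: [0.6552, -0.2723, 0.0637]
tool_rot: [0.708, -0.707, 0.001, 0.001]
ft_force: [-0.0, -1.1, -0.5]
grip_width: 0.038
```

Request:
play_rows(deltas=[0,0,0.02,0.05,0,0,0,0,0.03,0,0,0,0,0.02,0,0,0,0,0,0])

```text
clock: 6.08
eef_pos: [0.6539, -0.2724, 0.0601]
tool_rot: [0.708, -0.707, 0.002, 0.0]
ft_force: [0.6, -0.5, -0.9]
grip_width: 0.0379
```

Request:
play_rows(deltas=[0,0,0,0.04,0,0,0,0,0.02,0,0,0,0,0,0])

```text
clock: 6.45
eef_pos: [0.6542, -0.2726, 0.06]
tool_rot: [0.707, -0.707, 0.003, -0.0]
ft_force: [-0.7, -0.6, -0.1]
grip_width: 0.038
```

Request:
play_rows(deltas=[0,0,0,0.05,0,0,0,0,0.05,0,0,0,0,0,0])

```text
clock: 6.82
eef_pos: [0.6544, -0.2727, 0.0603]
tool_rot: [0.707, -0.707, 0.005, -0.001]
ft_force: [-0.2, -0.3, -1.1]
grip_width: 0.0377
```

Z has stopped at the predicted contact height (0.060). Release, rise, and head for the dropper bottle.

Request:
play_rows(deltas=[1,0,0,0,0,1,0,0,0,0,1,0,0,0,0,1,0,0,0,0,1,0,0,-0.6,0,1,0,0,-0.9,0,1,0,0,-0.6,0,1,0,0,0,0])

```text
clock: 7.82
eef_pos: [0.6526, -0.2717, 0.1847]
tool_rot: [0.707, -0.707, 0.002, 0.0]
ft_force: [1.1, 0.5, -0.9]
grip_width: 0.0851
```

Run:
```python
from h import *
from workcell import bot,vision
c=vision.camera('wrist');pickle.dump(c,open('pics/w3.pkl','wb'));cv2.imwrite('pics/w3.png',c['color'])
o=bot.get_obs();e=o['eef_pos'];print(e,o['tool_rot'],o['grip_width'],proj(c,[(.6506,-.2721,.04),(.6506,-.2721,.09)]))
```

```text
[ 0.65165501 -0.27129861  0.18250983] [ 7.07469002e-01 -7.06743826e-01  2.88925977e-04  8.32026506e-04] 0.08548948577521664 [[316.86456439 227.53469225]
 [317.05314226 246.96866554]]
```

View pics/w3.png

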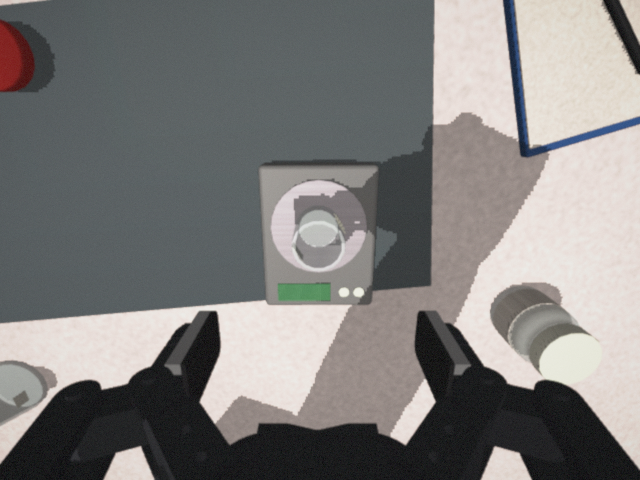

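The small beaker's foot is at (318,230) and the pan centre at (319,226), about 3 mm off. Good. Now the dropper bottle.

Request:
play_rows(deltas=[1,-0.56,0.61,0,0,1,-0.56,0.61,0.1,0,1,-0.56,0.61,0.2,0,1,-0.56,0.61,0.2,0,1,-0.56,0.61,0.2,0,1,-0.5,0.55,0.1,0,1,0,0,0,0,1,0,0,0,0])

```text
clock: 8.88
eef_pos: [0.4174, -0.0658, 0.1157]
tool_rot: [0.707, -0.707, -0.012, 0.008]
ft_force: [0.7, -0.2, 0.5]
grip_width: 0.0854
```

Request:
play_rows(deltas=[1,0.06,-0.26,0,0,1,0,0,0,0,1,0,0,0,0])

```text
clock: 9.25
eef_pos: [0.4367, -0.0713, 0.1147]
tool_rot: [-0.706, 0.708, 0.012, -0.008]
ft_force: [0.4, 0.4, 0.4]
grip_width: 0.0856
```

Run:
```python
from h import *
from workcell import bot,vision
c=vision.camera('wrist');im=c['color'];hsv=cv2.cvtColor(im,cv2.COLOR_BGR2HSV)
o=bot.get_obs();e=o['eef_pos'];print(e,o['tool_rot'],proj(c,[(.433,-.0697,.0),(.433,-.0697,.044),(.433,-.0697,.071)]))
m=((hsv[...,1]>110)&(hsv[...,0]<20)).astype(np.uint8);ce,s,_=blob(m,(200,50,440,420));print(ce,s)
cv2.imwrite('pics/w4.png',im)
```

```text
[ 0.43687071 -0.07128819  0.11476952] [-0.70647591  0.70760252  0.0114624  -0.00768568] [[315.69345969 236.30845138]
 [315.11981507 258.53389836]
 [314.65431117 276.56951105]]
[316.79213483 249.80658106] [ 291  231   52   49 1246]
```

View pics/w4.png

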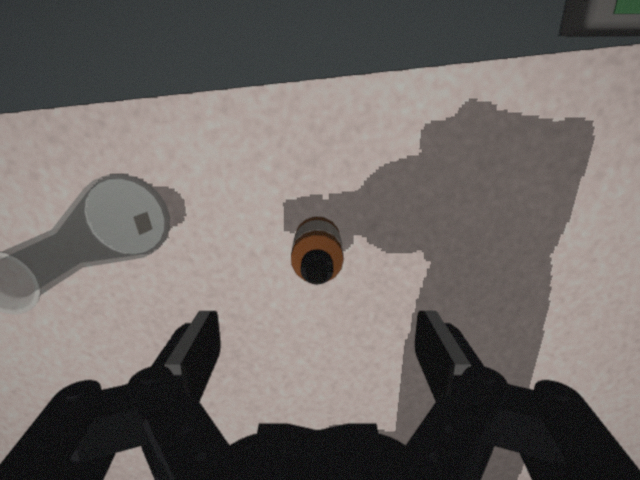

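The bottle's shoulder is at (317,258) against a prediction of (315,258.5). Descend.

Request:
play_rows(deltas=[1,0,0,0.6,0,1,0,0,0.6,0,1,0,0,0.35,0,1,0,0,0.15,0,1,0,0,0,0])

```text
clock: 9.93
eef_pos: [0.4369, -0.0719, 0.0114]
tool_rot: [-0.706, 0.708, 0.01, -0.006]
ft_force: [0.2, 0.5, 0.7]
grip_width: 0.0855
```

Request:
play_rows(deltas=[1,-0.02,0.05,0,0,1,0,0,0,0,0,0,0,0,0,0,0,0,0,0,0,0,0,0,0,0,0,0,0,0,0,0,0,0,0])

```text
clock: 10.8
eef_pos: [0.4365, -0.0711, 0.0147]
tool_rot: [-0.706, 0.708, 0.007, -0.004]
ft_force: [-0.4, 0.1, 0.2]
grip_width: 0.0347
```

Request:
play_rows(deltas=[0,0,0,-0.6,0,0,0,0,-0.8,0,0,-0.2,-0.6,0,0,0,-0.2,-0.8,0,0,0,-0.2,-0.8,0,0,0,-0.15,-0.7,0,0,0,-0.05,-0.3,0,0,0,0,0,0,0,0,0,0,0,0])

```text
clock: 11.92
eef_pos: [0.6316, -0.0225, 0.0936]
tool_rot: [-0.705, 0.709, 0.01, -0.007]
ft_force: [-0.3, -0.8, -0.4]
grip_width: 0.0342
```

Run:
```python
from h import *
from workcell import bot,vision
c=vision.camera('wrist');im=c['color'];hsv=cv2.cvtColor(im,cv2.COLOR_BGR2HSV)
o=bot.get_obs();e=o['eef_pos'];print(e,o['tool_rot'],o['grip_width'],proj(c,[e+[0,0,-.015],e+[0,0,.029],e+[-.0035,0,.029]]))
m=((hsv[...,1]>110)&(hsv[...,0]<20)).astype(np.uint8);ce,s,_=blob(m,(200,200,440,480));print(ce,s)
cv2.imwrite('pics/w5.png',im)
```

```text
[ 0.63151339 -0.02258867  0.09363683] [-0.70547074  0.70863506  0.00991189 -0.00701001] 0.03426149466092111 [[317.04253277 295.3874495 ]
 [316.63751999 350.44543641]
 [316.68295274 357.67604438]]
[317.04178203 340.70198842] [ 273  309   90   76 3973]
```

View pics/w5.png

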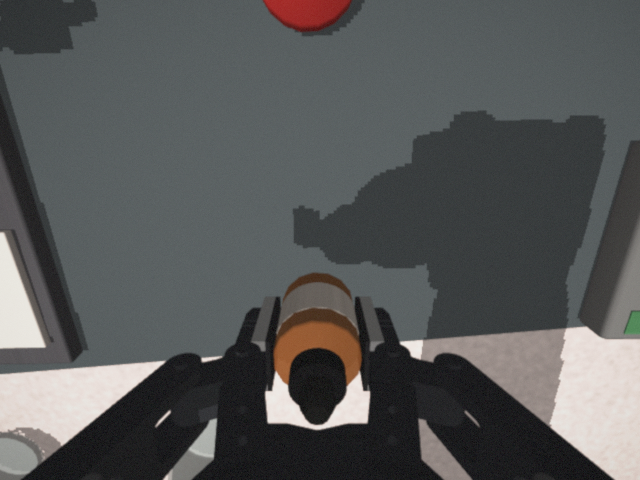

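The bottle is held centred, with its shoulder at about (318,352). Lower to the mat.

Request:
play_rows(deltas=[0,0,0,0.5,0,0,0,0,0.5,0,0,0,0,0.1,0,0,0,0,0,0])

```text
clock: 12.48
eef_pos: [0.6278, -0.0235, 0.0289]
tool_rot: [-0.705, 0.709, 0.009, -0.007]
ft_force: [-0.4, -0.1, -0.2]
grip_width: 0.0343
```

Request:
play_rows(deltas=[0,0,-0.01,0.1,0,0,0,0,0.06,0,0,0,0,0.05,0,0,0,0,0.03,0,0,0,0,0,0])

```text
clock: 13.1
eef_pos: [0.6304, -0.0237, 0.0178]
tool_rot: [-0.705, 0.709, 0.007, -0.005]
ft_force: [-0.1, -0.6, -0.2]
grip_width: 0.0343
```

Request:
play_rows(deltas=[0,0,0,0.04,0,0,0,0,0,0,1,0,0,0,0,1,0,0,0,0,1,0,0,0,0,1,0,0,0,0,1,0,0,-0.6,0,1,0,0,-0.9,0,1,0,0,-0.9,0,1,0,0,0,0,1,0,0,0,0])

```text
clock: 14.48
eef_pos: [0.6321, -0.0242, 0.1631]
tool_rot: [-0.705, 0.709, 0.008, -0.005]
ft_force: [-0.6, -0.4, -0.2]
grip_width: 0.0856
```

Request:
play_rows(deltas=[1,-0.33,0.55,-0.1,0,1,-0.33,0.6,-0.1,0,1,-0.33,0.6,-0.1,0,1,-0.33,0.6,-0.1,0,1,-0.33,0.5,0,0,1,0,0,0,0,1,0,0,0,0])

```text
clock: 15.35
eef_pos: [0.4511, 0.0348, 0.1821]
tool_rot: [0.725, -0.688, -0.027, 0.001]
ft_force: [0.7, 0.2, 0.2]
grip_width: 0.0853
```

Run:
```python
from h import *
from workcell import bot,vision
c=vision.camera('wrist');im=c['color']
o=bot.get_obs();e=o['eef_pos'];print(e,o['tool_rot'],proj(c,[(.45,.0757,0.004),(.45,.0757,.112)]))
t=vision.camera('top');print(proj(t,[(.6266,-.0233,.003),(.6266,-.0233,.047)]))
pickle.dump(t,open('pics/top1.pkl','wb'))
im[:160,:240]=cv2.resize(t['color'][210:290,300:420],(240,160))
cv2.imwrite('pics/w6.png',im)
```

```text
[0.45103913 0.03472502 0.18199669] [ 0.72488471 -0.688345   -0.02688344  0.00077581] [[281.30895469 207.05755169]
 [259.62219648 250.55741488]]
[[340.62977749 229.90170509]
 [340.94868853 228.07277489]]
```

View pics/w6.png

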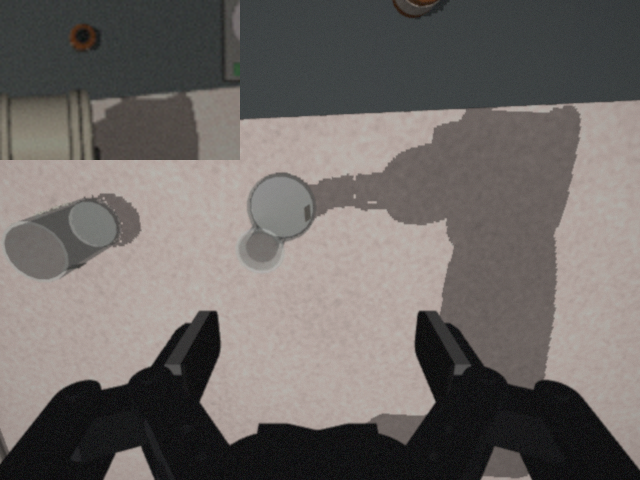

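The flask's foot is at (281,206) and its lip at (261,250), both as predicted. The dropper bottle stands at its target. Center over the flask slowly.

Request:
play_rows(deltas=[1,-0.2,-0.03,0,1,1,-0.25,-0.03,0,1,1,-0.15,-0.03,0,1,1,0,0,0,0,1,0,0,0,0])

```text
clock: 16.08
eef_pos: [0.4586, 0.0382, 0.1828]
tool_rot: [0.72, -0.692, -0.038, -0.008]
ft_force: [0.8, -0.4, -0.1]
grip_width: 0.0852
```

Run:
```python
from workcell import bot
o=bot.get_obs();print(o['joint_pos'].round(3),o['joint_vel'].round(3),o['tau'].round(2),o['eef_pos'],o['tool_rot'],o['ft_torque'])
```

```text
[ 0.04   0.223 -0.15   1.239  0.065  3.141] [-0.002  0.003  0.002 -0.     0.    -0.001] [-2.000e-02 -3.500e+01  2.401e+01  3.000e-01  2.100e-01 -0.000e+00] [0.45859975 0.03823041 0.18282239] [ 0.72048724 -0.69239173 -0.03783939 -0.00774712] [-0.03649483 -0.012274    0.02907274]
```

Joint 6 has hit its limit at 3.14, and that tilted the tool about 4°. I'll move out, unwind joint 6, and straighten the tool against the reach limit.

Request:
play_rows(deltas=[1,0,-0.6,0,0,1,0,-0.6,0,0,1,0,-0.6,0,0,1,0,-0.6,0,0,1,0,-0.4,0,0,1,0,0,0,-10.7,1,0,0,0,-10.7,1,0,0,0,-10.7,1,0,0,0,-10.7,1,0,0,0,-10.7,1,0,0,0,-10.7,1,0,0,0,-10.7])

```text
clock: 17.58
eef_pos: [0.6302, 0.0457, 0.1733]
tool_rot: [0.994, -0.106, -0.027, -0.029]
ft_force: [0.2, 0.6, -1.0]
grip_width: 0.0854
```

Request:
play_rows(deltas=[1,0,0,0,-10.7,1,0,0,0,-10.7,1,0,0,0,-10.7,1,0,0,0,-10.7,1,0,0,0,-10.7,1,0,0,0,-10.7,1,0,0,0,-10.7,1,0,0,0,-10.7,1,0,0,0,-10.7,1,0,0,0,0])

```text
clock: 18.82
eef_pos: [0.629, 0.0461, 0.1717]
tool_rot: [0.74, 0.671, 0.002, -0.04]
ft_force: [-0.3, 0.6, -0.7]
grip_width: 0.0853
```

```bash
cat > st.py <<'E'
from workcell import bot
from scipy.spatial.transform import Rotation as R
import numpy as np
o=bot.get_obs();M=R.from_quat(o['tool_rot']).as_matrix()
print('t',o['clock'],'p',o['eef_pos'].round(4),'yaw',np.degrees(np.arctan2(M[1,0],M[0,0])).round(1),'zaxis',M[:,2].round(3),'q',o['joint_pos'].round(3),'w',round(o['grip_width'],4))
E
python3 st.py
```

```text
t 18.825 p [0.629  0.0461 0.1717] yaw 84.3 zaxis [-0.051  0.063 -0.997] q [0.042 0.571 0.344 1.392 0.065 0.138] w 0.0853
```

Request:
play_rows(deltas=[1,0,0.8,0,0,1,0,0.8,0,0,1,0,0.4,0,0,1,0,0,0,0])

```text
clock: 19.32
eef_pos: [0.7471, 0.0342, 0.1608]
tool_rot: [0.744, 0.666, -0.001, -0.043]
ft_force: [0.4, -0.2, -0.2]
grip_width: 0.0854
```

```bash
python3 st.py
```

```text
t 19.325 p [0.7471 0.0342 0.1608] yaw 83.6 zaxis [-0.059  0.063 -0.996] q [0.02  0.878 0.88  1.63  0.064 0.128] w 0.0854
```

Request:
play_rows(deltas=[1,0,0.5,0,0,1,0,0.5,0,0,1,0,0,0,0])

```text
clock: 19.7
eef_pos: [0.7919, 0.0281, 0.1468]
tool_rot: [0.746, 0.664, -0.005, -0.046]
ft_force: [0.3, 0.0, 0.2]
grip_width: 0.0854
```

```bash
python3 st.py
```

```text
t 19.7 p [0.7919 0.0281 0.1468] yaw 83.2 zaxis [-0.068  0.063 -0.996] q [0.011 1.085 1.268 1.822 0.064 0.125] w 0.0854
```

Request:
play_rows(deltas=[1,0,0.5,-0.2,0,1,0,0.5,-0.2,0,1,0,0,0,0])

```text
clock: 20.08
eef_pos: [0.8125, 0.0198, 0.1579]
tool_rot: [0.747, 0.664, 0.019, -0.026]
ft_force: [-0.8, -0.4, 0.1]
grip_width: 0.0855
```

```bash
python3 st.py
```

```text
t 20.075 p [0.8125 0.0198 0.1579] yaw 83.2 zaxis [-0.007  0.064 -0.998] q [0.    1.073 1.275 1.779 0.064 0.119] w 0.0855
```

Request:
play_rows(deltas=[1,0,0.2,-0.1,0,1,0,-0.4,0,0,1,0,-0.6,0,0,1,0,-0.6,0,0,1,0,-0.4,0,0,1,0,0,0,-10.7,1,0,0,0,-10.7,1,0,0,0,-10.7,1,0,0,0,-10.7,1,0,0,0,-10.7,1,0,0,0,-10.7,1,0,0,0,-10.7])

```text
clock: 21.58
eef_pos: [0.6963, 0.0327, 0.1698]
tool_rot: [0.185, 0.982, 0.034, 0.007]
ft_force: [-0.3, -0.3, -0.9]
grip_width: 0.0854
```

Request:
play_rows(deltas=[1,0,0,0,-10.7,1,0,0,0,-10.7,1,0,0,0,-10.7,1,0,0,0,-10.7,1,0,0,0,-10.7,1,0,0,0,-10.7,1,0,0,0,-10.7,1,0,0,0,-10.7,1,0,0,0,-10.7,1,0,0,0,-10.7,1,0,0,0,-10.7])

```text
clock: 22.95
eef_pos: [0.6986, 0.0553, 0.1818]
tool_rot: [0.728, -0.684, 0.003, -0.034]
ft_force: [0.5, 0.1, 0.7]
grip_width: 0.0853
```

```bash
python3 st.py
```

```text
t 22.95 p [0.6986 0.0553 0.1818] yaw -86.4 zaxis [ 0.051  0.045 -0.998] q [ 0.061  0.632  0.475  1.361  0.041 -3.142] w 0.0853
```

Request:
play_rows(deltas=[1,0.4,0,0,0,1,0.4,0,0,0,1,0,0,0,0])

```text
clock: 23.32
eef_pos: [0.7011, 0.0263, 0.1822]
tool_rot: [0.716, -0.698, 0.01, -0.03]
ft_force: [0.1, -0.3, -0.0]
grip_width: 0.0855
```

```bash
python3 st.py
```

```text
t 23.325 p [0.7011 0.0263 0.1822] yaw -88.5 zaxis [ 0.056  0.029 -0.998] q [ 0.025  0.63   0.474  1.357  0.028 -3.141] w 0.0855
```

Request:
play_rows(deltas=[1,0.4,0,0,0,1,0.4,0,0,0,1,0.4,0,0,0,1,0,0,0,10.7,1,0,0,0,10.7,1,0,0,0,10.7,1,0,0,0,10.7,1,0,0,0,10.7,1,0,0,0,10.7,1,0,0,0,10.7,1,0,0,0,10.7,1,0,0,0,10.7])

```text
clock: 24.82
eef_pos: [0.7014, -0.032, 0.1794]
tool_rot: [0.078, 0.997, 0.003, 0.028]
ft_force: [0.9, -0.7, -0.5]
grip_width: 0.0857
```

Request:
play_rows(deltas=[1,0,0,0,10.7,1,0,0,0,10.7,1,0,0,0,10.7,1,0,0,0,10.7,1,0,0,0,10.7,1,0,0,0,10.7,1,0,0,0,10.7,1,0,0,0,10.7,1,0,0,0,0])

```text
clock: 25.95
eef_pos: [0.7007, -0.041, 0.1781]
tool_rot: [0.736, 0.676, 0.019, 0.019]
ft_force: [-0.2, -0.6, 0.5]
grip_width: 0.0852
```

```bash
python3 st.py
```

```text
t 25.95 p [ 0.7007 -0.041   0.1781] yaw 85.2 zaxis [ 0.053 -0.002 -0.999] q [-0.059  0.635  0.473  1.355  0.002  0.026] w 0.0852
```

Request:
play_rows(deltas=[1,0,-0.9,0,-4.8,1,0.1,-0.9,0,0,1,0.1,-0.9,0,0,1,0.1,-0.9,0,0,1,0.1,-0.6,0,0,1,0,0,0,0])

```text
clock: 26.7
eef_pos: [0.4414, -0.0161, 0.16]
tool_rot: [0.701, 0.713, 0.017, 0.019]
ft_force: [-0.1, 0.4, 0.4]
grip_width: 0.0852
```

```bash
python3 st.py
```

```text
t 26.7 p [ 0.4414 -0.0161  0.16  ] yaw 91.0 zaxis [ 0.051 -0.003 -0.999] q [-3.600e-02  1.340e-01 -3.220e-01  1.064e+00 -1.000e-03 -5.300e-02] w 0.0852
```

Request:
play_rows(deltas=[1,0,-0.8,-0.1,0,1,0,-0.8,-0.1,0,1,0,-0.8,-0.1,0,1,0,-0.5,-0.1,0,1,0,0,0,0])

```text
clock: 27.32
eef_pos: [0.2682, -0.0212, 0.1772]
tool_rot: [0.697, 0.716, 0.02, 0.023]
ft_force: [0.1, 0.7, 0.8]
grip_width: 0.0854
```

```bash
python3 st.py
```

```text
t 27.325 p [ 0.2682 -0.0212  0.1772] yaw 91.6 zaxis [ 0.06  -0.004 -0.998] q [-0.079 -0.25  -0.629  1.131  0.    -0.106] w 0.0854
```

The remaining tilt is only in x (0.06 rad), across the jaw closing direction, so it does no harm. Go to the flask.

Request:
play_rows(deltas=[1,0.38,0.6,-0.05,1.6,1,0.38,0.6,-0.05,0,1,0.38,0.6,-0.05,0,1,0.38,0.6,-0.05,0,1,0,0.4,0,0,1,0,0.1,0,0,1,0,0,0,0])

```text
clock: 28.2
eef_pos: [0.4587, 0.075, 0.2019]
tool_rot: [0.705, 0.708, 0.025, 0.028]
ft_force: [0.3, 0.7, -0.9]
grip_width: 0.0854
```

```bash
python3 st.py
```

```text
t 28.2 p [0.4587 0.075  0.2019] yaw 90.3 zaxis [ 0.074 -0.004 -0.997] q [ 0.173  0.131 -0.212  1.156 -0.017  0.168] w 0.0854
```

Request:
play_rows(deltas=[1,0.02,-0.28,0,0,1,0,0,0.5,0,1,0,0,0.6,0,1,0,0,0.6,0,1,0,0,0.3,0,1,0,0,0,0])

```text
clock: 28.95
eef_pos: [0.4472, 0.0736, 0.0789]
tool_rot: [0.705, 0.708, 0.025, 0.028]
ft_force: [-0.2, 0.1, 0.6]
grip_width: 0.0856
```

```bash
python3 st.py
```

```text
t 28.95 p [0.4472 0.0736 0.0789] yaw 90.2 zaxis [ 0.075 -0.004 -0.997] q [ 0.175  0.231 -0.444  0.823 -0.017  0.17 ] w 0.0856
```

Request:
play_rows(deltas=[1,0.03,0.05,0.13,0,1,0,0,0,0,1,0,0,0,0,0,0,0,0,0,0,0,0,0,0,0,0,0,0,0,0,0,0,0,0,0,0,0,0,0,0,0,0,0,0])

```text
clock: 30.08
eef_pos: [0.453, 0.0758, 0.075]
tool_rot: [0.705, 0.708, 0.028, 0.03]
ft_force: [-0.3, -0.0, 1.6]
grip_width: 0.0422
```

```bash
python3 st.py
```

```text
t 30.075 p [0.453  0.0758 0.075 ] yaw 90.2 zaxis [ 0.082 -0.003 -0.997] q [ 0.177  0.243 -0.441  0.807 -0.017  0.173] w 0.0422
```

Request:
play_rows(deltas=[0,0,0,0,0,0,0,0,0,0,0,0,0,0,0])

```text
clock: 30.45
eef_pos: [0.453, 0.0758, 0.075]
tool_rot: [0.705, 0.708, 0.028, 0.03]
ft_force: [-1.6, -0.1, 0.2]
grip_width: 0.042
```

```bash
python3 st.py
```

```text
t 30.45 p [0.453  0.0758 0.075 ] yaw 90.2 zaxis [ 0.081 -0.003 -0.997] q [ 0.177  0.243 -0.441  0.807 -0.017  0.173] w 0.042
```

Stopped at 42 mm where the neck is 27 mm, so something is off. Look.

Run:
```python
from h import *
from workcell import bot,vision
c=vision.camera('wrist');s=vision.camera('side');o=bot.get_obs();e=o['eef_pos']
print(proj(c,[(.45,.0757,.112),(.45,.0757,.066),e]),proj(s,[(.45,.0757,0),(.45,.0757,.112),e]))
a=cv2.resize(s['color'][200:320,300:460],(640,480))
cv2.imwrite('pics/w7.png',cv2.resize(np.hstack([c['color'],a]),(800,300)))
```

```text
[[317.04533579 361.9997617 ]
 [317.42258788 294.94262932]
 [317.59079061 310.64062007]] [[375.78331612 278.23057339]
 [378.28622521 244.80114124]
 [376.24273852 255.94671203]]
```

View pics/w7.png

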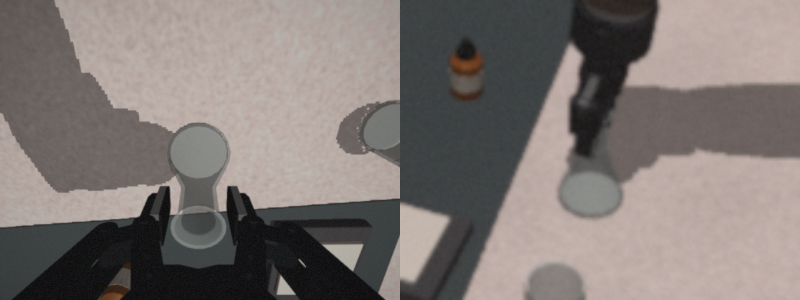

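The flask is upright and centred between the fingers. The stop at 42 mm fits contact with an effective cone between foot and lip. Test with a small lift.

Request:
play_rows(deltas=[0,0,0,-0.2,0,0,0,0,-0.2,0,0,0,0,-0.2,0,0,0,0,0,0])

```text
clock: 31.05
eef_pos: [0.4501, 0.076, 0.1138]
tool_rot: [0.705, 0.708, 0.028, 0.03]
ft_force: [-0.2, 0.1, -0.8]
grip_width: 0.0421
```

Run:
```python
import runpy;runpy.run_path('st.py')
from h import *
from workcell import bot,vision
c=vision.camera('wrist');s=vision.camera('side')
a=cv2.resize(s['color'][200:320,300:460],(640,480))
cv2.imwrite('pics/w8.png',cv2.resize(np.hstack([c['color'],a]),(800,300)))
```

```text
t 31.05 p [0.4501 0.076  0.1138] yaw 90.2 zaxis [ 0.082 -0.003 -0.997] q [ 0.179  0.188 -0.392  0.91  -0.017  0.174] w 0.0421
```

View pics/w8.png

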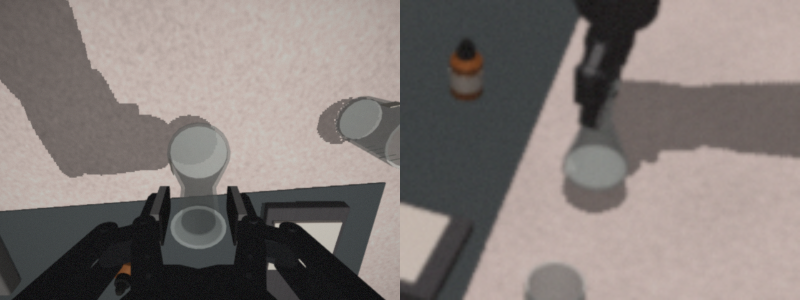

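The flask lifted cleanly at the same grip width. Carry it to the tile.

Request:
play_rows(deltas=[0,0,0,-0.4,0,0,0,0,-0.3,0,0,0.3,0.3,0,0,0,0.5,0.5,0,0,0,0.5,0.5,0,0,0,0.5,0.5,0,0,0,0.4,0.4,0,0,0,0.2,0.2,0,0,0,0,0,0,0])

```text
clock: 32.28
eef_pos: [0.5893, 0.2233, 0.159]
tool_rot: [0.706, 0.707, 0.022, 0.027]
ft_force: [0.3, -0.0, -1.4]
grip_width: 0.0422
```

```bash
python3 st.py
```

```text
t 32.275 p [0.5893 0.2233 0.159 ] yaw 90.1 zaxis [ 0.069 -0.007 -0.998] q [ 0.378  0.486  0.171  1.194 -0.032  0.374] w 0.0422
```

Request:
play_rows(deltas=[0,0.04,0.2,0,0,0,0,0,0.4,0,0,0,0,0.3,0,0,0,0,0,0])

```text
clock: 32.78
eef_pos: [0.6007, 0.2223, 0.1148]
tool_rot: [0.706, 0.707, 0.019, 0.026]
ft_force: [0.3, 0.4, -0.8]
grip_width: 0.0419
```

Run:
```python
import runpy;runpy.run_path('st.py')
from h import *
from workcell import bot,vision
c=vision.camera('wrist');s=vision.camera('side');e=bot.get_obs()['eef_pos']
print(proj(c,[e+[-.003,0,-.072],(.6025,.2255,.024)]))
a=cv2.resize(s['color'][220:340,220:380],(640,480))
cv2.imwrite('pics/w9.png',cv2.resize(np.hstack([c['color'],a]),(800,300)))
```

```text
t 32.775 p [0.6007 0.2223 0.1148] yaw 90.0 zaxis [ 0.063 -0.01  -0.998] q [ 0.37   0.542  0.143  1.118 -0.032  0.368] w 0.0419
[[319.7000634  248.15658357]
 [323.36725952 241.0069685 ]]
```

View pics/w9.png

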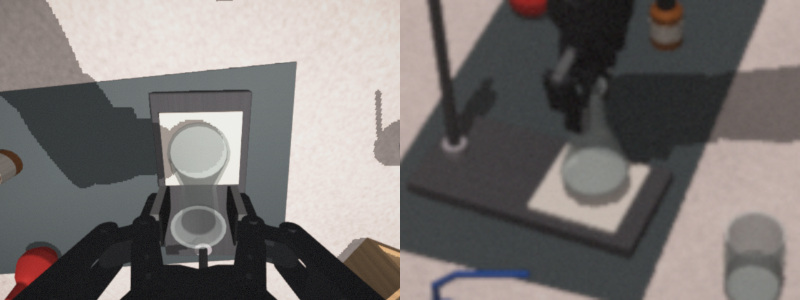

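Wrist view: the foot is centred at about (318,242) and the tile at about (320,238). Allowing for height, the foot needs about 7 mm more in +x and 3 mm in +y before lowering.

Request:
play_rows(deltas=[0,0.055,0.12,0,0,0,0,0,0.1,0,0,0,0,0.05,0,0,0,0,0,0])

```text
clock: 33.38
eef_pos: [0.6116, 0.2267, 0.1105]
tool_rot: [0.706, 0.707, 0.022, 0.027]
ft_force: [0.1, 0.1, -1.0]
grip_width: 0.0419
```

```bash
python3 st.py
```

```text
t 33.375 p [0.6116 0.2267 0.1105] yaw 90.0 zaxis [ 0.07  -0.007 -0.998] q [ 0.37   0.561  0.165  1.111 -0.032  0.368] w 0.0419
```

Request:
play_rows(deltas=[0,0,-0.07,0.1,0,0,0,0,0.08,0,0,0,0,0.04,0,0,0,0,0,0])

```text
clock: 33.88
eef_pos: [0.6082, 0.2268, 0.1]
tool_rot: [0.706, 0.707, 0.024, 0.028]
ft_force: [-0.2, -0.1, -1.9]
grip_width: 0.0419
```

```bash
python3 st.py
```

```text
t 33.875 p [0.6082 0.2268 0.1   ] yaw 90.0 zaxis [ 0.073 -0.006 -0.997] q [ 0.372  0.561  0.135  1.079 -0.033  0.37 ] w 0.0419
```

Request:
play_rows(deltas=[0,0,0,0.05,0,0,0,0,0.04,0,0,0,0,0,0])

```text
clock: 34.25
eef_pos: [0.6094, 0.227, 0.0997]
tool_rot: [0.706, 0.707, 0.026, 0.029]
ft_force: [0.9, -0.2, -2.0]
grip_width: 0.0418
```

```bash
python3 st.py
```

```text
t 34.25 p [0.6094 0.227  0.0997] yaw 90.1 zaxis [ 0.078 -0.005 -0.997] q [ 0.372  0.56   0.132  1.072 -0.033  0.37 ] w 0.0418
```

Request:
play_rows(deltas=[1,0,0,0,0,1,0,0,0,0,1,0,0,0,0,1,0,0,0,0,1,0,0,0,0,1,0,0,-0.4,0,1,0,0,-0.8,0,1,0,0,-0.8,0,1,0,0,0,0])

```text
clock: 35.38
eef_pos: [0.5993, 0.2273, 0.2193]
tool_rot: [0.706, 0.707, 0.024, 0.028]
ft_force: [0.6, 0.6, 0.3]
grip_width: 0.0856
```

Run:
```python
import runpy;runpy.run_path('st.py')
from h import *
from workcell import bot,vision
c=vision.camera('wrist');s=vision.camera('side');e=bot.get_obs()['eef_pos']
print('wrist',proj(c,[(.6025,.2255,.024),(.6025,.2255,.028)]))
a=cv2.resize(s['color'][220:340,220:380],(640,480),interpolation=2)
print('side crop',(proj(s,[(.6025,.2255,.024),(.6025,.2255,.136)])-[220,220])*4*.625)
cv2.imwrite('pics/w10.png',cv2.resize(np.hstack([c['color'],a]),(800,300)))
```

```text
t 35.375 p [0.5993 0.2273 0.2193] yaw 90.0 zaxis [ 0.074 -0.007 -0.997] q [ 0.378  0.477  0.314  1.342 -0.034  0.376] w 0.0856
wrist [[316.96483438 200.10165431]
 [316.9323142  201.25246521]]
side crop [[187.92910459 186.1248868 ]
 [183.08791602 100.05722394]]
```

View pics/w10.png

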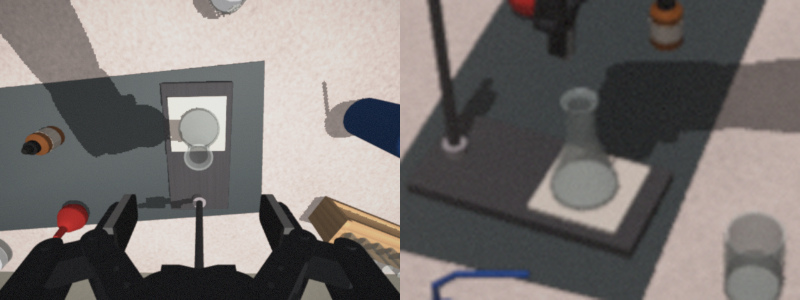

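The flask stands upright with its foot at (199,127), against a tile centre of about (198,124). That is about 4 mm off. Now the large beaker.

Request:
play_rows(deltas=[1,0.13,-0.5,0,0,1,0.13,-0.6,0,0,1,0.13,-0.6,0.1,0,1,0.13,-0.6,0.1,0,1,0.13,-0.6,0.1,0,1,0,0,0,0])

```text
clock: 36.22
eef_pos: [0.4138, 0.2617, 0.1717]
tool_rot: [0.707, 0.707, 0.009, 0.024]
ft_force: [0.2, -0.3, -0.3]
grip_width: 0.0854
```

Run:
```python
import runpy;runpy.run_path('st.py')
from h import *
from workcell import bot,vision
c=vision.camera('wrist')
print('wrist',proj(c,[(.4215,.2663,.003),(.4215,.2663,.076)]))
t=vision.camera('top');pickle.dump(t,open('pics/top2.pkl','wb'))
print('top: flask foot/tile',proj(t,[(.6025,.2255,.028),(.6506,-.2721,.04),(.6266,-.0233,.05)]))
a=c['color'];b=cv2.resize(t['color'][190:270,215:275],(360,480),interpolation=2)
cv2.imwrite('pics/w11.png',cv2.resize(np.hstack([a,b]),(800,384)))
```

```text
t 36.225 p [0.4138 0.2617 0.1717] yaw 90.0 zaxis [ 0.047 -0.02  -0.999] q [ 0.591  0.234 -0.164  1.145 -0.043  0.59 ] w 0.0854
wrist [[326.16357702 217.71291479]
 [326.47044673 247.84611314]]
top: flask foot/tile [[251.75887857 237.02048034]
 [430.58218735 220.20282078]
 [340.97108468 227.94433467]]
```

View pics/w11.png

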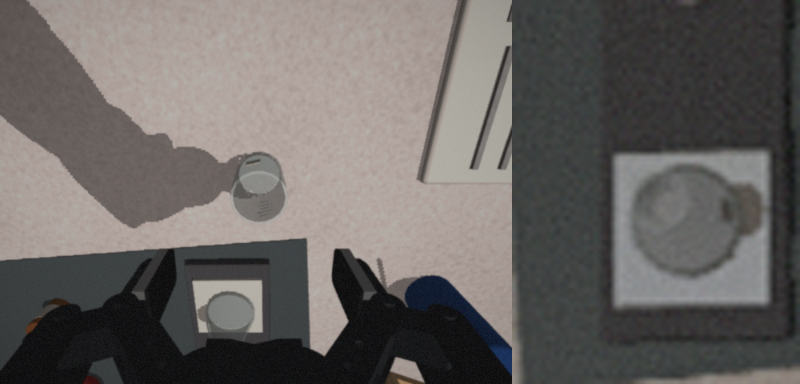

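The large beaker's rim is at (324,244) and its bottom at (324,216), within 2 mm of prediction. In the top view the flask is about 6 mm off tile centre, within tolerance. Descend.

Request:
play_rows(deltas=[1,0.1,0,0.3,0,1,0,0,0.7,0,1,0,0,0.7,0,1,0,0,0.4,0,1,0,0,0.2,0,1,0,0,0,0])

```text
clock: 37.08
eef_pos: [0.4337, 0.2663, 0.0313]
tool_rot: [0.71, 0.703, 0.015, 0.026]
ft_force: [-0.2, 0.2, 0.4]
grip_width: 0.0853
```

```bash
python3 st.py
```

```text
t 37.075 p [0.4337 0.2663 0.0313] yaw 89.4 zaxis [ 0.058 -0.016 -0.998] q [ 0.577  0.412 -0.325  0.794 -0.045  0.586] w 0.0853
```

Request:
play_rows(deltas=[1,0,-0.2,0,0,1,0,0,0,0,1,0,0,0,0])

```text
clock: 37.45
eef_pos: [0.4229, 0.2675, 0.0332]
tool_rot: [0.71, 0.703, 0.017, 0.026]
ft_force: [-0.0, 0.4, 0.6]
grip_width: 0.0854
```

```bash
python3 st.py
```

```text
t 37.45 p [0.4229 0.2675 0.0332] yaw 89.4 zaxis [ 0.062 -0.013 -0.998] q [ 0.592  0.393 -0.351  0.783 -0.045  0.6  ] w 0.0854
```

Request:
play_rows(deltas=[0,-0.03,0,0,0,0,0,0,0,0,0,0,0,0,0,0,0,0,0,0,0,0,0,0,0])

```text
clock: 38.08
eef_pos: [0.4237, 0.2662, 0.0346]
tool_rot: [0.71, 0.703, 0.019, 0.027]
ft_force: [0.0, 0.4, 1.3]
grip_width: 0.0523
```

```bash
python3 st.py
```

```text
t 38.075 p [0.4237 0.2662 0.0346] yaw 89.4 zaxis [ 0.064 -0.012 -0.998] q [ 0.588  0.389 -0.352  0.783 -0.045  0.597] w 0.0523
```

Request:
play_rows(deltas=[0,0,0,-0.5,0,0,0,0,-0.8,0,0,-0.6,0.1,0,0,0,-0.7,0.2,0,0,0,-0.7,0.4,0,0,0,-0.5,0.6,0,0,0,-0.1,0.7,0,0,0,0,0.6,0,0,0,0,0.3,0,0,0,0,0,0,0])

```text
clock: 39.33
eef_pos: [0.5933, 0.1039, 0.1239]
tool_rot: [0.71, 0.704, 0.015, 0.025]
ft_force: [0.0, -0.1, -1.4]
grip_width: 0.0523
```

```bash
python3 st.py
```

```text
t 39.325 p [0.5933 0.1039 0.1239] yaw 89.5 zaxis [ 0.058 -0.014 -0.998] q [ 0.186  0.463  0.039  1.092 -0.025  0.193] w 0.0523
```

Request:
play_rows(deltas=[0,0,0.32,0,0,0,0,0,0.5,0,0,0,0,0.5,0,0,0,0,0.2,0,0,0,0,0,0])

```text
clock: 39.95
eef_pos: [0.6115, 0.1032, 0.0503]
tool_rot: [0.709, 0.705, 0.013, 0.023]
ft_force: [0.0, -0.0, -0.3]
grip_width: 0.0522
```

```bash
python3 st.py
```

```text
t 39.95 p [0.6115 0.1032 0.0503] yaw 89.6 zaxis [ 0.051 -0.015 -0.999] q [ 0.179  0.568  0.005  0.961 -0.024  0.185] w 0.0522
```

Request:
play_rows(deltas=[0,0,0.1,0.08,0,0,0,0,0.08,0,0,0,0,0.06,0,0,0,0,0.05,0,0,0,0,0,0])

```text
clock: 40.58
eef_pos: [0.6211, 0.1036, 0.0379]
tool_rot: [0.709, 0.705, 0.016, 0.025]
ft_force: [0.5, 0.7, -0.7]
grip_width: 0.0522
```

```bash
python3 st.py
```

```text
t 40.575 p [0.6211 0.1036 0.0379] yaw 89.6 zaxis [ 0.058 -0.014 -0.998] q [ 0.177  0.593  0.013  0.937 -0.024  0.182] w 0.0522
```

Request:
play_rows(deltas=[0,0,0,0.04,0,0,0,0,0,0,1,0,0,0,0,1,0,0,0,0,1,0,0,0,0,1,0,0,0,0,1,0,0,-0.5,0,1,0,0,-0.8,0,1,0,0,-0.9,0,1,0,-0.6,-0.4,0,1,0,-0.8,0,0,1,0,-0.8,0,0])

```text
clock: 42.08
eef_pos: [0.4806, 0.1067, 0.1891]
tool_rot: [0.709, 0.704, 0.017, 0.026]
ft_force: [-0.4, -0.2, 1.0]
grip_width: 0.0852
```

Request:
play_rows(deltas=[1,-0.3,-0.8,0,0,1,-0.3,-0.7,0,0,1,0,0,0,0,1,0,0,0,0])

```text
clock: 42.58
eef_pos: [0.3849, 0.0706, 0.1843]
tool_rot: [0.709, 0.705, 0.018, 0.027]
ft_force: [0.6, -0.3, 0.2]
grip_width: 0.0857
```

Run:
```python
import runpy;runpy.run_path('st.py')
from h import *
from workcell import vision
t=vision.camera('top');s=vision.camera('side')
u=proj(t,[(.6025,.2255,.028),(.6145,.1011,.003),(.6145,.1011,.079),(.6266,-.0233,.047),(.6506,-.2721,.04),(.6506,-.2721,.09)]);
print(((u-[220,150]+.5)*3.2-.5).round(0))
a=cv2.resize(t['color'][150:260,220:470],(800,352),interpolation=2)
b=cv2.resize(s['color'][150:350,200:400],(240,240));b=cv2.resize(s['color'][150:340,210:420],(268,242))
k=np.zeros((242,800,3),np.uint8);k[:,:268]=b
g=cv2.resize(s['color'][160:220,320:400],(323,242));k[:,280:603]=g
cv2.imwrite('pics/w12.png',np.vstack([a,k]))
pickle.dump(t,open('pics/top3.pkl','wb'))
```

```text
t 42.575 p [0.3849 0.0706 0.1843] yaw 89.7 zaxis [ 0.063 -0.012 -0.998] q [ 0.2    0.008 -0.394  1.11  -0.025  0.205] w 0.0857
[[103. 280.]
 [247. 270.]
 [242. 260.]
 [388. 251.]
 [675. 226.]
 [686. 218.]]
```

View pics/w12.png

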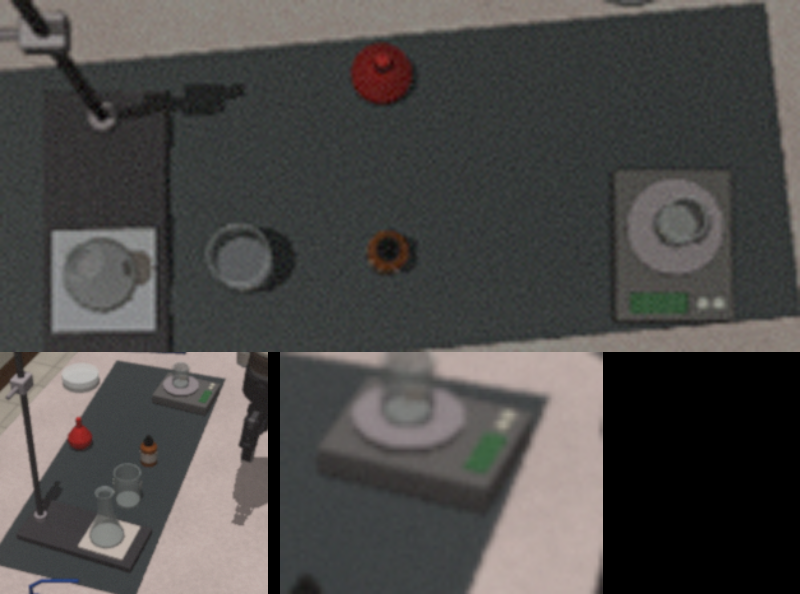

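Everything stands in place: flask about 6 mm off, small beaker about 4 mm, dropper bottle on target, large beaker about 5 mm. The gripper is clear. Hand in.

```bash
python3 -c "
from workcell import ticket;print(ticket.job_done())"
```

```text
the job is handed in; nothing more can be done
None
```

The row is laid out and handed in at about 42.6 s on the robot's clock. No verdict was reported. The last top and side pictures showed all four objects upright and let go, with the gripper open and clear.

| Object | Offset in last check | Limit |
|---|---|---|
| Flask, from tile middle | about 6 mm | 12 mm |
| Small beaker, from pan middle | about 4–5 mm | 12 mm |
| Dropper bottle, from mid-row | about 0–1 mm | 15 mm |
| Large beaker, from its row position | about 5 mm | 15 mm from the row line |

The large beaker is about 121 mm from both the flask and the dropper bottle, within the 107–143 mm allowed. The pipette bulb looked untouched in those pictures. I did not measure the wash bottle, jar or bulb again at the end, but the arm never worked near the wash bottle or jar and passed well above the bulb.

Three things did not go as expected:
- **Joint 6 limit:** it reached its end stop partway through and tilted the tool. I turned it back and straightened the tool sideways. A tilt of about 0.06 rad remained, across the jaws, for the last two objects.
- **Flask grip:** the fingers stopped at 42 mm instead of the 27 mm neck, but the flask was held firmly and stood upright once released.
- **Contact force:** it read close to zero at every set-down, so I judged contact from the height at which the tool stopped.

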